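# Shut and pin the end gate of a press mould

## Task

The end gate of the aluminium press mould stands open. Swing the gate fully shut so that its lug comes between the two lugs of the mould, then take the long steel pin with the plain round handle from the rack and put it down through all three lugs until its collar rests on the top lug, and let go.

Things in the scene. Friction and masses are not known exactly. Their poses are not given: they have to be found in the camera images.
- mould: Aluminium press mould fixed to the table: open-topped channel 112 mm wide (its x), 160 mm long (its +y), 70 mm high, wooden board inside. Origin: on the table, middle of its open end, z up. The gate shuts this end (plane y = 0), its upright hinge at x = -55 mm, y = 0. Two fixed steel lugs 44 mm square, 6 mm thick, one over the other (undersides at z 18 and 64 mm), stick out at x = 78 mm, y = 0.
- gate (a joint): Gate angle q, rad: 0 shut against a stop, to 1.5 open; turns easily, stays put. Panel 8 mm thick, 106 mm long from the hinge, z 8 to 66 mm, pointing from the hinge along (cos q, -sin q) in the mould's x, y; push its outer (-y) face with closed fingers. Lug at its free end: 44 mm square, z 41 to 47 mm, hole 133 mm from the hinge; shut, it lies between the mould's lugs with all holes in line.
- lock_hole (a point): Centre of the hole in the mould's top lug, on the lug's upper face, 70 mm above the table. All three lugs have upright 24 mm round through holes, on this one axis when the gate is shut.
- pin_grip (a point): Middle of the long lock pin's handle (upright round bar 22 mm thick, 44 mm long); z up the pin. Collar: 36 mm wide, underside 26 mm below. Shaft 12 mm thick, tip 88 mm below. 0.2 kg. Hangs by its collar in an open white rack (top 80 mm high); lift straight out. Three pins 80 mm apart in a row within 15 deg of world y, in any order; the others: ball head or square handle, shorter shafts.

How it is judged:
By the outcome, as a careful person would: the job done as asked, in the order asked, and still so for the second after the job is handed in, with the robot touching nothing.
It also fails if it takes over 54 s, if anything falls off the work surface, if the arm or the gripper's body presses on something with over 40 N, if the wrist force passes 120 N, or if a joint passes its speed limit or range.

## Robot

A 6-joint arm with a two-finger parallel gripper is mounted at the origin on the work surface. World frame = base frame: x ahead of the robot, y to its left, z up, the work surface at z = 0. Lengths are in m, angles in rad, forces in N, time in s.
With the tool pointing down it reaches from about 0.35 to 0.775 m from the base axis. Payload 5.5 kg.
Tool frame: the origin (TCP) lies at the very end of the fingers, on their centre line; the grasp point (between the pads) lies 19 mm behind it; z points along the fingers, y is the line along which they close (so a half turn about z gives the same grasp; the last joint's range is limited). The gripper opens to 85 mm and grips with 20 to 120 N. Pads are 22 mm wide; open, the fingers measure 114 mm over their backs; the gripper's body (76 mm by 85 mm) begins 54 mm behind the grasp point. The pads swing forward as they close: fully open they stand 13 mm farther back than shut.
Start: joints at [1.114, 0.313, 0.046, 1.304, 0, 1.431], TCP at [0.179, 0.546, 0.231] pointing down, gripper open.
Joint ranges: [-2.76, 2.76], [-0.86, 1.69], [-1.03, 1.26], [-2.2, 2.34], [-1.47, 1.5], [-3.14, 3.14]. Speed limits (rad/s): [2.57, 2.57, 3.14, 3.14, 3.14, 3.14].

## Interface

Orientations are given as a unit quaternion [x, y, z, w].
In Python, from bench import arm gives the robot as it stands. The module is installed in compiled form; this text tells all that it offers.
- The arm moves only by the tool step_arm, never from a script. Its argument "deltas" is one flat list of numbers, 6 for each row, row after row: the shift along the tool's x, y, z in cm, then the turn, a rotation vector about the tool's x, y, z in rad. In form: [dx, dy, dz, rx, ry, rz, dx, dy, dz, rx, ry, rz, ...]. A call has 1 to 5 rows; each row is the pose to reach, as a shift and turn from the pose commanded when the call began, along the tool's axes at that moment; what a row does not reach only later rows make up. A row lasts 1/8 s, in which the tool goes at most 62.5 mm and 10.7 degrees, less where a joint would pass 70% of its speed; a pose out of reach is approached as far as the arm can. A call with a gripper value outside its range is refused whole. "claw" is the finger opening in cm, from 0 to 8.54, set as the call begins (left out, the last holds). The fingers move at their own pace and stop on an object; the grip force is fixed at half the most. Time passes only in rows, so rows that repeat a pose let the fingers close. It gives the time, the measured TCP pose, the force, the opening and the grip force at its end, in the units of the state.
- arm.get_state(): the state, without advancing time (a new reading comes with each control period).
- arm.camera(name): name is "side" or "top" or "wrist"; returns the picture (420x560x3 uint8, red, green, blue); there is no depth.
- arm.camera_params(name): a dict with "vertical_fov" (degrees; the focal length in pixels is half the picture's height over the tangent of half this angle, whatever the lens; pixels are square), "cx", "cy" (the principal point, pixels), "k1" (the pictures are not rectified: a ray, as slopes to the right and down, at radius r is drawn at 1 + k1 r^2 times it, then the intrinsics apply), "R" (3x3) and "t" (3): a world point X has camera coordinates R X + t. Camera axes: x right, y down, z forward; pixel columns grow to the right and rows downward; lengths in m; the calibration is good to about 2 mm. A picture is of the moment at which its call begins: read the wrist's pose just before it. camera_params takes no time and is no camera call; for the wrist camera it gives the pose at the moment of the call.
- arm.close_job(): hands the job in; it is judged then, once.
The state is a dict: "time": time; "joints": joint angles; "dq": joint speeds; "joint_torque": joint torques, N m; "ee_pos": TCP position; "orientation": TCP orientation; "ft_force": force on the tool from outside, world axes, zero at the start; "torque": the same for the moment, N m; "opening": finger opening in m; "finger_force": force on a finger pad.
Only numpy, scipy, OpenCV 4.12 (cv2) and the standard library are available. Lean on these libraries where they do the work, as an engineer would, in place of code of your own. Each camera call takes 0.05 s, during which the arm holds its last target. There are 200 camera calls.

## Working session

There is one attempt and no reset: what is moved stays moved. The work goes in short steps, Python scripts to look and compute and a tool call to move; the robot and the scene stay as the last step left them, time stands still between calls to the robot, and variables do not carry over. Pictures are saved under pics/ and viewed, at most 10 in all, crops included, and the job is handed in when it is done.

Besides the shell and the picture viewer there is one more tool, called after "Call:" by a JSON object that holds its "op" and its "data". step_arm: Moves the arm, as the interface text tells. Its arguments: {"type":"object","properties":{"deltas":{"type":"array","items":{"type":"number"}},"claw":{"type":"number"}},"required":["deltas"]}

```bash
mkdir -p pics; cat > h.py <<'E'
import numpy as np, cv2
from bench import arm
from scipy.spatial.transform import Rotation as Ro
def K(p):
    f=210/np.tan(np.radians(p["vertical_fov"])/2)
    return np.array([[f,0,p["cx"]],[0,f,p["cy"]],[0,0,1]]),np.array([p["k1"],0,0,0.])
def at_z(p,uv,z):
    k,d=K(p); s=cv2.undistortPoints(np.array(uv,float).reshape(-1,1,2),k,d).reshape(-1,2)
    R=np.array(p["R"]);t=np.array(p["t"]);c=-R.T@t
    r=np.c_[s,np.ones(len(s))]@R
    return c+r*((z-c[2])/r[:,2])[:,None]
def proj(p,X):
    k,d=K(p); R=np.array(p["R"]);t=np.array(p["t"])
    return cv2.projectPoints(np.array(X,float).reshape(-1,1,3),cv2.Rodrigues(R)[0],t,k,d)[0].reshape(-1,2)
def tool():
    s=arm.get_state(); return np.array(s["ee_pos"]),Ro.from_quat(s["orientation"])
def delta(pos): # world pos -> tool cm
    p,R=tool(); return R.inv().apply(np.array(pos)-p)*100
def save(img,name): cv2.imwrite("pics/"+name,cv2.cvtColor(np.ascontiguousarray(img),cv2.COLOR_RGB2BGR))
E
python3 - <<'E'
from h import *
a=arm.camera("top");b=arm.camera("side")
save(a,"top0.png");save(b,"side0.png")
for n in("top","side"):
    p=arm.camera_params(n);R=np.array(p["R"]);print(n,p["vertical_fov"],p["k1"],-R.T@np.array(p["t"]),R[2])
s=arm.get_state();print(s["time"],s["ee_pos"],tool()[1].as_matrix().round(3))
E
```

```text
top 49.07341794703728 -0.11340139416218642 [ 0.37275869 -0.09806335  0.84537346] [ 0.23139709  0.00801585 -0.97282636]
side 56.763136386053915 -0.09124333539927258 [ 0.42958108 -0.66350143  0.54069588] [ 0.15766919  0.77241482 -0.61523635]
0.1 [0.17892823 0.54598048 0.23049892] [[-0.95   0.312 -0.001]
 [ 0.312  0.95  -0.001]
 [ 0.    -0.002 -1.   ]]
```

View pics/top0.png

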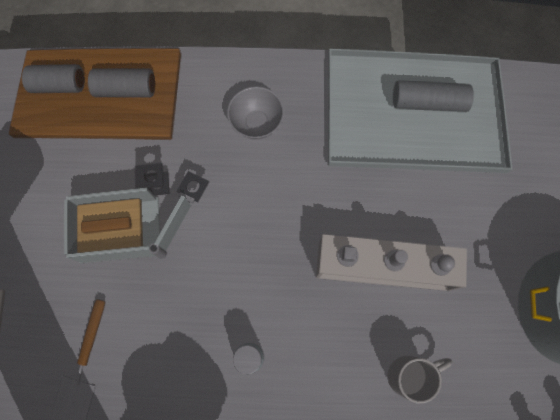

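View pics/side0.png

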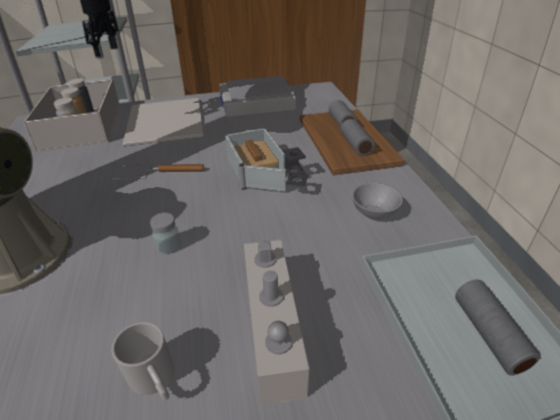

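Rack row in the top view: square handle at about (348,255), round handle at (397,258), ball at (444,264). The mould is at (110,222), its lug at (152,178) and the gate lug at (193,186). I'll enlarge these areas.

```bash
python3 - <<'E'
from h import *
a=cv2.imread("pics/top0.png")
c1=cv2.resize(a[140:270,55:215],None,fx=4,fy=4,interpolation=cv2.INTER_CUBIC)[:, :640]
c2=cv2.resize(a[230:290,315:475],None,fx=4,fy=4,interpolation=cv2.INTER_CUBIC)
c=np.vstack([c1[:360],c2]); c=np.clip(c*1.9,0,255).astype(np.uint8)
cv2.imwrite("pics/c1.png",c)
p=arm.camera_params("top")
for n,uv,z in [("lug",(152,178),.07),("hinge",(154,247),.066),("gatelug",(193,187),.047),("pin base",(397,263),.082),("pinTop",(401,256),.13),("sq",(344,259),.085),("ball",(440,267),.085)]:
    print(n,at_z(p,uv,z).round(4))
E
```

```text
lug [[0.6281 0.1397 0.07  ]]
hinge [[0.504  0.1251 0.066 ]]
gatelug [[0.6204 0.069  0.047 ]]
pin base [[ 0.4869 -0.291   0.082 ]]
pinTop [[ 0.4911 -0.2855  0.13  ]]
sq [[ 0.4908 -0.2009  0.085 ]]
ball [[ 0.4815 -0.3638  0.085 ]]
```

View pics/c1.png

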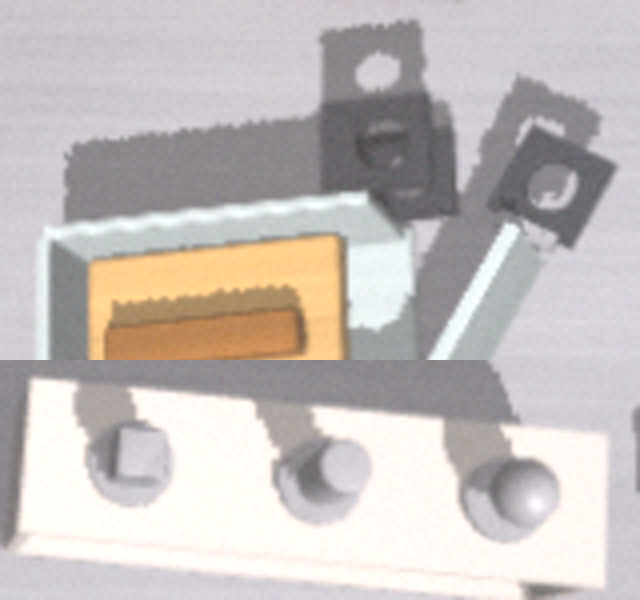

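```bash
cat > geo.py <<'E'
from h import *
from scipy.optimize import least_squares
p=arm.camera_params("top")
H1=at_z(p,(150.6,176.5),.07)[0];H2=at_z(p,(193.3,186.5),.047)[0]
m=(H1+H2)[:2]/2;d=(H2-H1)[:2];L=np.linalg.norm(d);n=np.array([d[1],-d[0]])/L
h=m+n*np.sqrt(.133**2-L*L/4)*(1 if n[0]<0 else -1)
yaw=np.arctan2(H1[1]-h[1],H1[0]-h[0]); q=yaw-np.arctan2(H2[1]-h[1],H2[0]-h[0])
c,s=np.cos(yaw),np.sin(yaw);RM=np.array([[c,-s],[s,c]]);O=h+RM@[.055,0]
def M(x,y,z): return np.r_[O+RM@[x,y],z]
E
python3 - <<'E'
from geo import *
print(H1,H2,h,np.degrees(yaw),np.degrees(q),O)
print("hinge px",proj(p,M(-.055,0,.066)),"mould corners px",proj(p,[M(-.056,0,.07),M(.056,0,.07),M(.056,.16,.07),M(-.056,.16,.07)]).round(1).tolist())
ps=arm.camera_params("side")
print("side",proj(ps,[M(-.056,0,.07),M(.056,0,.07),M(.056,.16,.07),M(-.056,.16,.07)]).round(1).tolist())
P=at_z(p,[(395,260)],.084)[0];P2=at_z(p,[(401.75,255.75)],.128)[0];print("pin",P,P2)
print("side pin top",proj(ps,[np.r_[P2[:2],.128],np.r_[P2[:2],.084]]))
print("tool yaw x",np.degrees(Ro.as_euler(tool()[1],'ZYX')))
for y in(-.11,-.02): print(M(.02,y,.03), delta(M(.02,y,.231)))
E
```

```text
[0.63084304 0.14250289 0.07      ] [0.62134676 0.06851097 0.047     ] [0.49947084 0.12175813] 8.973385925197114 32.573731342996226 [0.55379769 0.13033679]
hinge px [[155.64849565 249.64383411]] mould corners px [[155.1, 249.8], [151.3, 188.1], [64.6, 199.3], [65.6, 260.6]]
side [[240.4, 164.6], [284.8, 155.3], [263.1, 128.3], [223.2, 135.7]]
pin [ 0.49159416 -0.28718554  0.084     ] [ 0.49182508 -0.28727761  0.128     ]
side pin top [[270.70883767 274.96225368]
 [271.55877588 294.97038684]]
tool yaw x [ 1.61847409e+02 -1.29315879e-02 -1.79907438e+02]
[0.59071023 0.0248026  0.03      ] [-5.53659877e+01 -3.66949296e+01 -3.32236868e-03]
[0.57667242 0.11370108 0.03      ] [-5.12624516e+01 -2.86848830e+01 -1.53366066e-02]
```

Call:
{"op": "step_arm", "data": {"deltas": [-55.2,-38.5,0,0,0,-0.473,-55.2,-38.5,0,0,0,-0.473,-55.2,-38.5,0,0,0,-0.473,-55.2,-38.5,0,0,0,-0.473,-55.2,-38.5,0,0,0,-0.473], "claw": 0}}

```text
time: 0.72
ee_pos: [0.3628, 0.3021, 0.2312]
orientation: [-0.078, 0.997, 0.0, -0.0]
ft_force: [1.1, 1.6, -1.3]
opening: -0.0
finger_force: 0.0
```

```bash
python3 - <<'E'
from geo import *
print(delta(M(.01,-.125,.2)),np.degrees(tool()[1].as_euler('ZYX')),arm.get_state()["joints"])
E
```

```text
[-17.1889849  -32.44706782   3.11527014] [-1.71026231e+02 -2.04152777e-03  1.79999044e+02] [ 5.24117760e-01  1.14345483e-01 -2.06669557e-01  1.24980855e+00
  2.83665617e-05  3.67495942e-01]
```

Call:
{"op": "step_arm", "data": {"deltas": [-17.2,-32.4,3,0,0,0,-17.2,-32.4,3,0,0,0,-17.2,-32.4,3,0,0,0,-17.2,-32.4,3,0,0,0,-17.2,-32.4,3,0,0,0]}}

```text
time: 1.35
ee_pos: [0.5499, 0.053, 0.2054]
orientation: [-0.078, 0.997, 0.0, -0.0]
ft_force: [1.1, 0.4, 0.2]
opening: 0.0
finger_force: 0.0
```

Call:
{"op": "step_arm", "data": {"deltas": [0,0,0,0,0,0]}}

```text
time: 1.48
ee_pos: [0.551, 0.0511, 0.2044]
orientation: [-0.075, 0.997, -0.0, -0.001]
ft_force: [0.3, 0.6, 0.0]
opening: -0.0004
finger_force: 0.0
```

```bash
python3 - <<'E'
from geo import *
print(delta(M(.01,-.125,.035)),np.degrees(tool()[1].as_euler('ZYX')),arm.get_state()["ft_force"])
save(arm.camera("wrist"),"w1.png")
p=arm.camera_params("wrist");print(proj(p,[M(.078,0,.07),H2,M(-.055,0,.066)]))
E
```

```text
[-2.56383392 -4.699248   16.93767935] [-1.71391696e+02 -5.87440656e-02 -1.79983547e+02] [0.26181562 0.59993252 0.01359265]
[[349.77547708 284.04704788]
 [281.9054546  257.06950797]
 [357.23205237 156.91061843]]
```

View pics/w1.png

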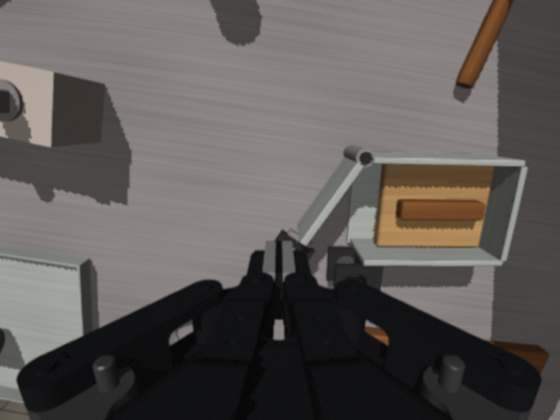

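The wrist view shows the hinge at (362,156), the panel running to (300,240) and the fixed lug at (350,265). These agree with my model. I'll move outside the gate, then down.

Call:
{"op": "step_arm", "data": {"deltas": [-2.6,-4.7,2,0,0,0,-2.6,-4.7,7,0,0,0,-2.6,-4.7,12,0,0,0,-2.6,-4.7,16.5,0,0,0,-2.6,-4.7,16.5,0,0,0]}}

```text
time: 2.15
ee_pos: [0.5777, 0.0143, 0.0376]
orientation: [-0.079, 0.997, 0.001, -0.004]
ft_force: [-0.0, 0.0, 1.1]
opening: -0.0001
finger_force: 0.0
```

```bash
python3 - <<'E'
from geo import *
print(delta(M(.01,-.02,.035)),arm.get_state()["ft_force"],tool()[0])
E
```

```text
[-0.46003892  9.83498313  0.28173101] [-4.25814447e-02  8.98429808e-04  1.10719204e+00] [0.57774563 0.01428871 0.0375953 ]
```

Push at about 20 mm per row, slower towards the end.

Call:
{"op": "step_arm", "data": {"deltas": [-0.4,2,0,0,0,0,-0.4,4,0,0,0,0,-0.4,5.5,0,0,0,0,-0.4,7,0,0,0,0,-0.4,8,0,0,0,0]}}

```text
time: 2.78
ee_pos: [0.5737, 0.0931, 0.0413]
orientation: [-0.078, 0.997, -0.0, 0.0]
ft_force: [0.4, -1.1, 0.9]
opening: -0.0001
finger_force: 0.6
```

Call:
{"op": "step_arm", "data": {"deltas": [0,0.3,0,0,0,0,0,0.6,0,0,0,0,0,0.9,0,0,0,0]}}

```text
time: 3.15
ee_pos: [0.5724, 0.1007, 0.0408]
orientation: [-0.078, 0.997, -0.0, 0.0]
ft_force: [0.7, -0.4, -0.1]
opening: 0.0001
finger_force: 0.5
```

```bash
python3 - <<'E'
from geo import *
print(delta(M(.01,-.02,.035)),arm.get_state()["ft_force"],tool()[0])
a=arm.camera("top"); b=arm.camera("wrist")
c=np.hstack([np.clip(cv2.resize(a[140:270,55:215],(400,325),interpolation=cv2.INTER_CUBIC)*1.9,0,255).astype(np.uint8),cv2.resize(b,(400,300))[:300].repeat(1,0) if 0 else cv2.copyMakeBorder(cv2.resize(b,(400,300)),0,25,0,0,cv2.BORDER_CONSTANT)])
save(c,"g1.png")
E
```

```text
[0.37408898 1.21409843 0.58233543] [ 0.67520397 -0.43975946 -0.06923443] [0.57237066 0.10072639 0.04082395]
```

View pics/g1.png

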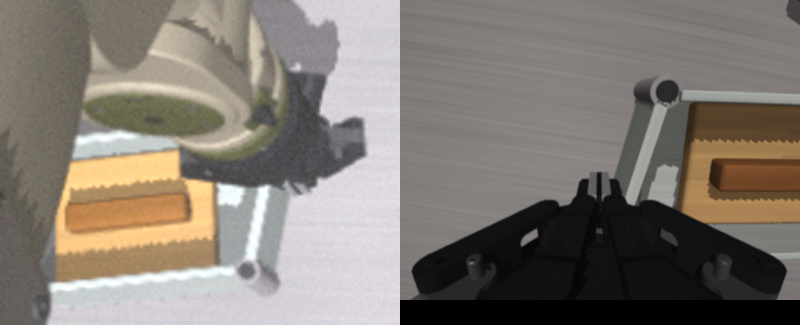

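The gate is still about 15° open. I'll keep pushing in small steps.

Call:
{"op": "step_arm", "data": {"deltas": [0,0.3,0,0,0,0,0,0.6,0,0,0,0,0,0.9,0,0,0,0,0,1.2,0,0,0,0]}}

```text
time: 3.75
ee_pos: [0.5704, 0.1131, 0.0409]
orientation: [-0.078, 0.997, 0.0, 0.0]
ft_force: [0.4, -1.9, -0.2]
opening: -0.0001
finger_force: 0.5
```

Call:
{"op": "step_arm", "data": {"deltas": [0,0.2,0,0,0,0,0,0.4,0,0,0,0]}}

```text
time: 4.0
ee_pos: [0.5698, 0.117, 0.0409]
orientation: [-0.078, 0.997, 0.0, 0.0]
ft_force: [1.3, -1.0, 0.2]
opening: -0.0001
finger_force: 0.5
```

Call:
{"op": "step_arm", "data": {"deltas": [0,0.15,0,0,0,0,0,0.3,0,0,0,0]}}

```text
time: 4.25
ee_pos: [0.5695, 0.1189, 0.0409]
orientation: [-0.078, 0.997, -0.001, 0.0]
ft_force: [2.3, -7.4, -0.1]
opening: -0.0001
finger_force: 3.7
```

Call:
{"op": "step_arm", "data": {"deltas": [0,0.15,0,0,0,0,0,0.2,0,0,0,0]}}

```text
time: 4.5
ee_pos: [0.5695, 0.1189, 0.041]
orientation: [-0.077, 0.997, -0.003, 0.0]
ft_force: [2.3, -11.6, -0.0]
opening: -0.0005
finger_force: 5.9
```

Call:
{"op": "step_arm", "data": {"deltas": [0,-2,0,0,0,0,0,-6,0,0,0,0,0,-9,-5,0,0,0,0,-13,-10,0,0,0,0,-17,-14,0,0,0]}}

```text
time: 5.12
ee_pos: [0.5955, -0.0475, 0.1828]
orientation: [-0.078, 0.997, 0.0, 0.001]
ft_force: [0.9, -0.1, -0.4]
opening: 0.0002
finger_force: 0.0
```

```bash
python3 - <<'E'
from geo import *
a=arm.camera("top");save(a,"top2f.png");b=arm.camera("side");save(b,"side2f.png")
c=np.hstack([np.clip(cv2.resize(a[150:260,55:195],(420,330),interpolation=cv2.INTER_CUBIC)*1.9,0,255).astype(np.uint8),np.clip(cv2.resize(b[120:202,215:310],(380,330),interpolation=cv2.INTER_CUBIC)*1.5,0,255).astype(np.uint8)])
save(c,"g2.png")
print(proj(p,[M(.078,0,.07)]))
pos,R=tool();pin=np.array([.4917,-.2872]);print(pos,delta(np.r_[pin,.22]),np.degrees(R.as_euler('ZYX')),arm.get_state()["joints"])
E
```

```text
[[150.6 176.5]]
[ 0.59886357 -0.05081594  0.18630045] [ 14.13480956 -21.75926409  -3.42238178] [-171.30563462    0.52821688 -179.79447448] [-2.18149537e-01  3.70746803e-01  1.75130014e-02  1.20767015e+00
 -1.16729737e-05 -3.69878362e-01]
```

View pics/g2.png

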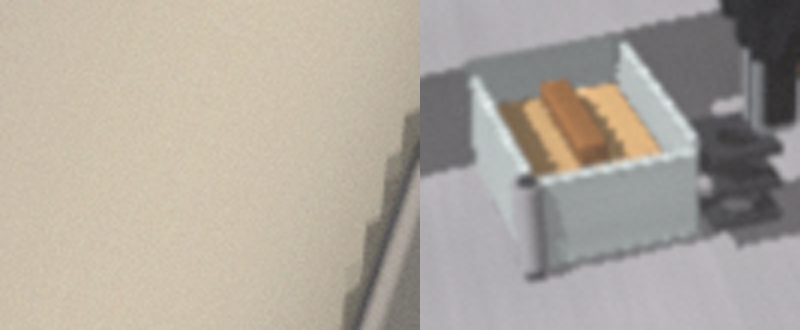

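The side view shows the gate flush with the mould's end, with its lug stacked between the two fixed ones, so it is shut. Next is the pin.

Call:
{"op": "step_arm", "data": {"deltas": [14.1,-21.8,-3.4,0,0,1.72,14.1,-21.8,-3.4,0,0,1.72,14.1,-21.8,-3.4,0,0,1.72,14.1,-21.8,-3.4,0,0,1.72,14.1,-21.8,-3.4,0,0,1.72], "claw": 6.5}}

```text
time: 5.85
ee_pos: [0.4882, -0.2866, 0.2145]
orientation: [0.386, 0.923, 0.0, -0.0]
ft_force: [0.4, 0.1, 0.5]
opening: 0.0648
finger_force: 0.0
```

```bash
python3 - <<'E'
from geo import *
pos,R=tool();print(pos,delta([.4917,-.2872,.22]),np.degrees(R.as_euler('ZYX')))
E
```

```text
[ 0.48824921 -0.28655944  0.21450376] [-0.28772524  0.20096363 -0.54963407] [ 1.34608556e+02 -2.21818717e-02  1.79970983e+02]
```

Call:
{"op": "step_arm", "data": {"deltas": [-0.3,0.2,0,0,0,0.78,-0.3,0.2,0,0,0,0.78,-0.3,0.2,0,0,0,0.78,-0.3,0.2,0,0,0,0.78,-0.3,0.2,0,0,0,0.78]}}

```text
time: 6.48
ee_pos: [0.4932, -0.2836, 0.214]
orientation: [0.704, 0.711, 0.0, -0.001]
ft_force: [-0.7, -0.9, 0.5]
opening: 0.065
finger_force: 0.0
```

Call:
{"op": "step_arm", "data": {"deltas": [0,0,0,0,0,0]}}

```text
time: 6.6
ee_pos: [0.4933, -0.2839, 0.2144]
orientation: [0.703, 0.711, 0.0, -0.001]
ft_force: [-1.1, 0.3, -0.3]
opening: 0.065
finger_force: 0.0
```

```bash
python3 - <<'E'
from geo import *
pw=arm.camera_params("wrist");save(arm.camera("wrist"),"w3.png");save(arm.camera("top"),"top3.png")
pos,R=tool();print(pos,delta([.4917,-.2872,.092]),np.degrees(R.as_euler('ZYX')))
print(proj(pw,[[.4917,-.2872,.128],[.4917,-.2872,.084]]).round(1))
E
```

```text
[ 0.4934907  -0.28399095  0.21461212] [-0.32585215 -0.1802968  12.26106351] [ 9.06629908e+01 -3.29008751e-02 -1.79988439e+02]
[[276.6 216.1]
 [276.9 202.5]]
```

View pics/w3.png

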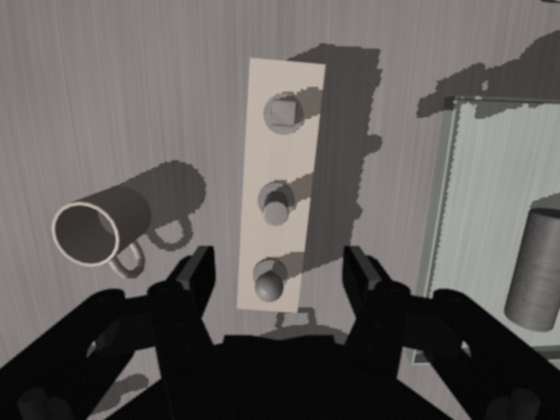

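The round handle's top is at (276,209) and its collar at (276,200), between the square pin (283,112) and the ball pin (268,285). It lies about 3 mm towards +y from my estimate, almost exactly under the tool. Going down.

Call:
{"op": "step_arm", "data": {"deltas": [0,-0.2,4,0,0,0,0,-0.2,8,0,0,0,0,-0.2,11,0,0,0,0,-0.2,12.2,0,0,0,0,-0.2,12.2,0,0,0]}}

```text
time: 7.32
ee_pos: [0.4913, -0.284, 0.0925]
orientation: [0.704, 0.711, -0.0, -0.001]
ft_force: [0.3, -0.6, -0.3]
opening: 0.065
finger_force: 0.0
```

Call:
{"op": "step_arm", "data": {"deltas": [0,0,0,0,0,0,0,0,0,0,0,0,0,0,0,0,0,0,0,0,0,0,0,0,0,0,0,0,0,0], "claw": 1.5}}

```text
time: 7.95
ee_pos: [0.4923, -0.2848, 0.0943]
orientation: [0.704, 0.71, 0.0, 0.001]
ft_force: [-1.2, -0.6, 6.4]
opening: 0.0203
finger_force: 58.6
```

```bash
python3 - <<'E'
from h import *
s=arm.get_state();print(s["joints"],s["opening"],s["finger_force"],s["ee_pos"])
E
```

```text
[-6.65630125e-01  3.75731089e-01 -2.11372239e-01  9.81219492e-01
 -7.81182180e-05  8.95670115e-01] 0.02033970554159464 58.63371670246124 [ 0.49227054 -0.28483102  0.09427706]
```

Call:
{"op": "step_arm", "data": {"deltas": [0,0,-2,0,0,0,0,0,-5,0,0,0,0,0,-9,0,0,0,0,0,-13,0,0,0,0,0,-13,0,0,0]}}

```text
time: 8.57
ee_pos: [0.4932, -0.2854, 0.2263]
orientation: [0.704, 0.71, 0.0, 0.003]
ft_force: [-0.0, 0.1, -2.0]
opening: 0.0205
finger_force: 58.9
```

```bash
python3 - <<'E'
from geo import *
s=arm.get_state();print(s["ft_force"],s["opening"]);pos,R=tool()
pw=arm.camera_params("wrist");w=arm.camera("wrist");b=arm.camera("side");save(b,"side4f.png")
ps=arm.camera_params("side")
print(pos,np.degrees(R.as_euler('ZYX')),delta(np.r_[H1[:2],.21]))
tip=pos+[0,0,.019-.088]; g=pos+[0,0,.019]
c=proj(ps,[g,g-[0,0,.026],g-[0,0,.088]]);print("side expected grip,collar,tip",c)
x0,y0=(c[0]-[50,60]).astype(int).clip(0)
print(x0,y0)
save(np.hstack([np.clip(cv2.resize(b[y0:y0+150,x0:x0+133],(400,450),interpolation=cv2.INTER_CUBIC)*1.5,0,255).astype(np.uint8),cv2.resize(w[150:420,160:400],(400,450))]),"g4.png")
E
```

```text
[-0.00290429  0.10032629 -1.95749504] 0.020460180743976878
[ 0.49315723 -0.28535671  0.22628364] [ 90.54854247   0.22193447 179.70569316] [42.51880864 14.34871935  1.25025518]
side expected grip,collar,tip [[268.75557505 209.09388036]
 [269.39416058 225.09477974]
 [270.77238627 259.34921321]]
218 149
```

View pics/g4.png

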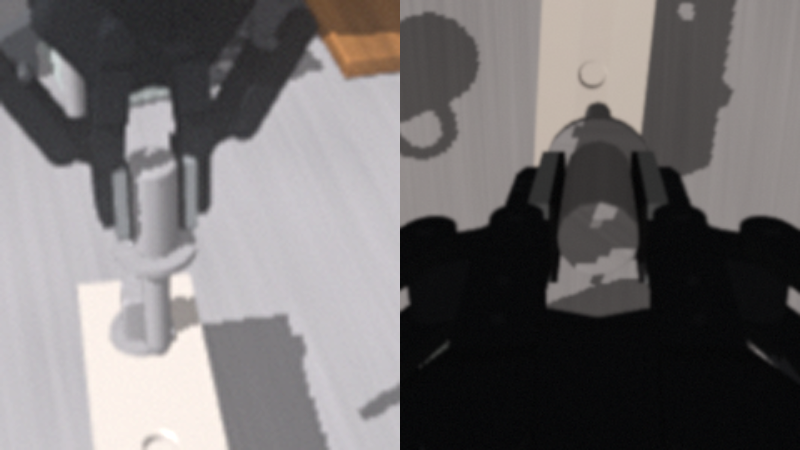

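The pin is held upright by the lower handle. In the side view its tip is near (270,266), a little lower than assumed because I grip it about 7 mm below mid-handle. Carrying it to the lug.

Call:
{"op": "step_arm", "data": {"deltas": [42.5,14.3,0,0,0,0,42.5,14.3,0,0,0,0,42.5,14.3,0,0,0,0,42.5,14.3,0,0,0,0,42.5,14.3,0,0,0,0]}}

```text
time: 9.3
ee_pos: [0.5876, 0.015, 0.2205]
orientation: [0.704, 0.71, -0.001, -0.001]
ft_force: [0.6, -0.5, -2.6]
opening: 0.0204
finger_force: 59.0
```

```bash
python3 - <<'E'
from geo import *
print(delta(np.r_[H1[:2],.175]))
pw=arm.camera_params("wrist");pos,R=tool()
print(proj(pw,[pos+[0,0,.034]]),"seen about (278,292)")
E
```

```text
[12.71007577  4.45630417  4.54154036]
[[278.68466213 294.09255584]] seen about (278,292)
```

Call:
{"op": "step_arm", "data": {"deltas": [12.7,4.5,0,0,0,0,12.7,4.5,0,0,0,0,12.7,4.5,4.5,0,0,0,12.7,4.5,4.5,0,0,0,12.7,4.5,4.5,0,0,0]}}

```text
time: 9.93
ee_pos: [0.6314, 0.1395, 0.1774]
orientation: [0.704, 0.71, -0.001, -0.001]
ft_force: [0.2, 0.1, -0.1]
opening: 0.0203
finger_force: 59.2
```

```bash
python3 - <<'E'
from geo import *
print(delta(np.r_[H1[:2],.175]));ps=arm.camera_params("side");pw=arm.camera_params("wrist")
b=arm.camera("side");w=arm.camera("wrist");pos,R=tool();print(pos)
tip=pos-[0,0,.076]
print("side tip,hole",proj(ps,[tip,H1]),"wrist hole",proj(pw,[H1,tip]))
c=np.clip(cv2.resize(b[90:190,245:345],(500,500),interpolation=cv2.INTER_CUBIC)*1.6,0,255).astype(np.uint8)
o=np.clip(cv2.imread("pics/side4f.png")[120:200,260:320][:,:,::-1]*1.8,0,255).astype(np.uint8)
o=cv2.copyMakeBorder(cv2.resize(o,(300,400),interpolation=cv2.INTER_CUBIC),0,100,0,0,cv2.BORDER_CONSTANT)
save(np.hstack([c,o]),"g5.png")
E
```

```text
[ 0.30097307 -0.05186196  0.23778625]
[0.63278489 0.13920643 0.1793638 ]
side tip,hole [[294.45594694 141.88756815]
 [293.24221081 153.60390826]] wrist hole [[278.27584403 201.93181211]
 [280.66164204 216.969796  ]]
```

View pics/g5.png

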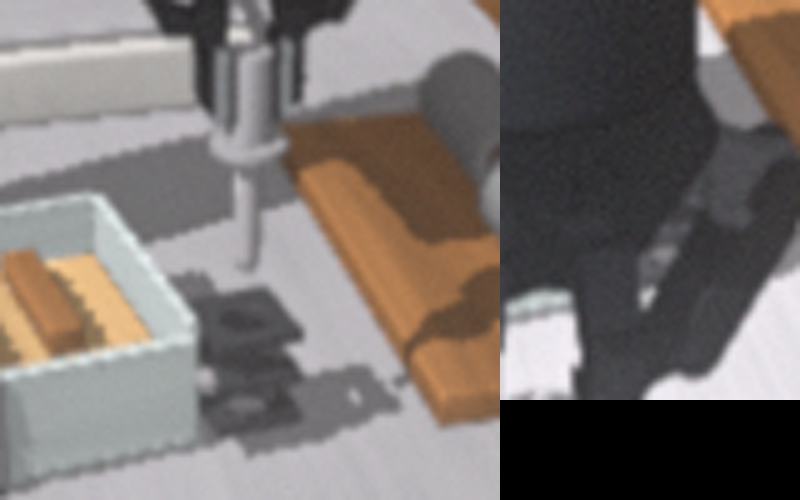

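In the side view the pin tip is at (294.6,143.6) and the top lug's hole at (293,153.6). That matches the prediction of (293.2,153.6). I'll apply the 3 mm correction and lower it.

Call:
{"op": "step_arm", "data": {"deltas": [0.3,-0.1,0,0,0,0,0.3,-0.1,1,0,0,0,0.3,-0.1,2,0,0,0,0.3,-0.1,3,0,0,0,0.3,-0.1,4,0,0,0]}}

```text
time: 10.65
ee_pos: [0.6309, 0.1433, 0.1368]
orientation: [0.704, 0.71, -0.0, -0.0]
ft_force: [0.5, -0.3, -3.2]
opening: 0.0208
finger_force: 59.2
```

Call:
{"op": "step_arm", "data": {"deltas": [0,0,1,0,0,0,0,0,2,0,0,0,0,0,3,0,0,0,0,0,4,0,0,0,0,0,4.3,0,0,0]}}

```text
time: 11.28
ee_pos: [0.6307, 0.1433, 0.0939]
orientation: [0.704, 0.71, -0.0, -0.0]
ft_force: [-0.8, -0.5, -2.3]
opening: 0.0206
finger_force: 59.2
```

```bash
python3 - <<'E'
from geo import *
print(delta(np.r_[H1[:2],.084]),arm.get_state()["ft_force"],arm.get_state()["torque"])
E
```

```text
[-0.07893983  0.01716864  0.98752477] [-0.75494076 -0.48655054 -2.28295168] [ 0.01520742 -0.01487528 -0.00539517]
```

Call:
{"op": "step_arm", "data": {"deltas": [0,0,0.3,0,0,0,0,0,0.6,0,0,0,0,0,0.8,0,0,0]}}

```text
time: 11.65
ee_pos: [0.6314, 0.1434, 0.087]
orientation: [0.704, 0.71, 0.0, 0.0]
ft_force: [0.7, -0.2, -2.1]
opening: 0.0207
finger_force: 59.2
```

Call:
{"op": "step_arm", "data": {"deltas": [0,0,0.15,0,0,0,0,0,0.15,0,0,0]}}

```text
time: 11.9
ee_pos: [0.6312, 0.1433, 0.0854]
orientation: [0.704, 0.71, 0.0, -0.0]
ft_force: [-0.6, 0.9, -1.8]
opening: 0.0208
finger_force: 59.2
```

Call:
{"op": "step_arm", "data": {"deltas": [0,0,0.15,0,0,0,0,0,0.15,0,0,0]}}

```text
time: 12.15
ee_pos: [0.6314, 0.1434, 0.0843]
orientation: [0.704, 0.71, 0.0, 0.0]
ft_force: [-0.9, 0.4, -0.3]
opening: 0.0204
finger_force: 59.7
```

Call:
{"op": "step_arm", "data": {"deltas": [0,0,0.15,0,0,0,0,0,0.15,0,0,0]}}

```text
time: 12.4
ee_pos: [0.6315, 0.1434, 0.0843]
orientation: [0.704, 0.71, 0.001, 0.0]
ft_force: [-3.7, -0.3, 8.2]
opening: 0.0199
finger_force: 60.5
```

The collar touched at the expected height. Releasing, then straight up and away.

Call:
{"op": "step_arm", "data": {"deltas": [0,0,-0.2,0,0,0,0,0,-0.2,0,0,0,0,0,-0.2,0,0,0,0,0,-0.2,0,0,0,0,0,-0.2,0,0,0], "claw": 5.5}}

```text
time: 13.02
ee_pos: [0.6311, 0.1433, 0.0842]
orientation: [0.704, 0.71, -0.0, -0.0]
ft_force: [-0.2, 0.7, 0.4]
opening: 0.055
finger_force: 0.0
```

Call:
{"op": "step_arm", "data": {"deltas": [0,0,-2,0,0,0,0,0,-5,0,0,0,0,0,-10,0,0,0,-5,0,-14,0,0,0,-11,0,-14,0,0,0]}}

```text
time: 13.65
ee_pos: [0.6344, 0.0334, 0.2288]
orientation: [0.703, 0.712, 0.003, 0.003]
ft_force: [0.7, -0.4, -0.8]
opening: 0.0551
finger_force: 0.0
```

Call:
{"op": "step_arm", "data": {"deltas": [-6,0,0,0,0,0,-12,0,0,0,0,0,-18,0,0,0,0,0,-24,0,0,0,0,0,-24,0,0,0,0,0]}}

```text
time: 14.28
ee_pos: [0.634, -0.2116, 0.2235]
orientation: [0.706, 0.708, -0.0, 0.0]
ft_force: [0.3, 0.4, 0.7]
opening: 0.0546
finger_force: 0.0
```

```bash
python3 - <<'E'
from geo import *
ps=arm.camera_params("side")
a=arm.camera("top");b=arm.camera("side")
X=np.r_[H1[:2],0]
print("top: handle top, collar",proj(p,[X+[0,0,.118],X+[0,0,.074]]),"side: handle top, collar, tip",proj(ps,[X+[0,0,.118],X+[0,0,.074],X+[0,0,.008]]))
f=lambda i,s:np.clip(cv2.resize(i,(400,400),interpolation=cv2.INTER_CUBIC)*s,0,255).astype(np.uint8)
save(np.hstack([f(a[150:250,80:180],1.9),f(b[105:205,225:325],1.6)]),"g6.png")
E
```

```text
top: handle top, collar [[142.95509812 167.34294447]
 [149.99478817 175.77575754]] side: handle top, collar, tip [[293.370116   135.80424063]
 [293.25277841 152.16046391]
 [293.08081541 175.09822963]]
```

View pics/g6.png

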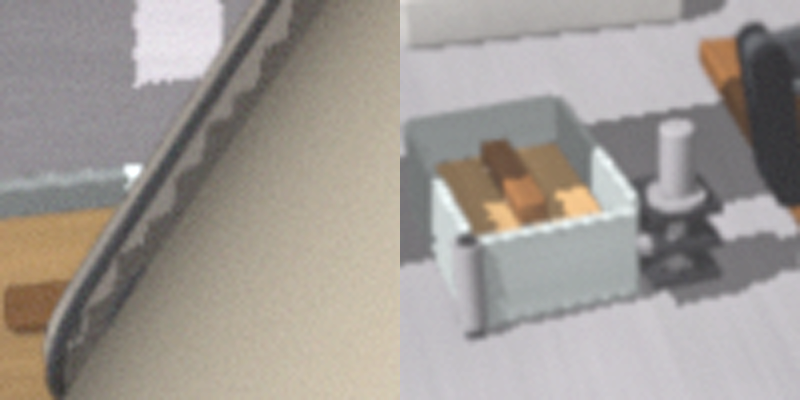

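The side view shows the pin upright, its collar seated on the top lug at (293,153), the gate shut, and the arm clear. Handing in.

```bash
python3 -c "
from bench import arm
print(arm.close_job())"
```

```text
the job is handed in; nothing more can be done
None
```

The gate is shut, and the long round-handled pin is down through the lugs with its collar resting on the top lug; I released it and handed the job in at about 14 s, with the arm touching nothing.

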